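# Park the microscope objectives on their colour pads

### The job

The imaging session is over: park all four microscope objectives, each standing upright on the middle of the pad whose colour matches its ring. The blue one is still captive in the T-track, so slide it along to the open end before lifting it off. Keep the objectives upright, set each down gently without dropping it, and leave the amber bottle where it stands.

Things in the scene. Friction and masses are not known exactly. Their poses are not given: they have to be found in the camera images.
- objective_red: Upright microscope objective with red ring, round about z, nose up; origin: centre of underside. Upward: dark flange 36 mm across, to 5 mm; neck 19 mm, to 14 mm; barrel 32 mm, to 42 mm (white, top 14 mm and shoulder red), grip here; steel nose 19 mm, to 54 mm. About 120 g. Starts on the table.
- objective_yellow: Upright microscope objective with yellow ring, round about z, nose up; origin: centre of underside. Upward: dark flange 36 mm across, to 5 mm; neck 19 mm, to 14 mm; barrel 32 mm, to 46 mm (white, top 14 mm and shoulder yellow), grip here; steel nose 19 mm, to 58 mm. About 128 g. Starts on the table.
- objective_green: Upright microscope objective with green ring, round about z, nose up; origin: centre of underside. Upward: dark flange 36 mm across, to 5 mm; neck 19 mm, to 14 mm; barrel 32 mm, to 50 mm (white, top 14 mm and shoulder green), grip here; steel nose 19 mm, to 62 mm. About 136 g. Starts on the table.
- objective_blue: Upright microscope objective with blue ring, round about z, nose up; origin: centre of underside. Upward: dark flange 36 mm across, to 5 mm; neck 19 mm, to 14 mm; barrel 32 mm, to 54 mm (white, top 14 mm and shoulder blue), grip here; steel nose 19 mm, to 66 mm. About 144 g. Starts in the T-track, on its floor, flange under the lips.
- pad_red: Parking pad fixed to the table: flat round disc 60 mm across and 8 mm high, red with a black circle 40 mm across in the middle. Origin: centre of its underside, z up. Only the red-ringed objective belongs on it.
- pad_yellow: Parking pad fixed to the table: flat round disc 60 mm across and 8 mm high, yellow with a black circle 40 mm across in the middle. Origin: centre of its underside, z up. Only the yellow-ringed objective belongs on it.
- pad_green: Parking pad fixed to the table: flat round disc 60 mm across and 8 mm high, green with a black circle 40 mm across in the middle. Origin: centre of its underside, z up. Only the green-ringed objective belongs on it.
- pad_blue: Parking pad fixed to the table: flat round disc 60 mm across and 8 mm high, blue with a black circle 40 mm across in the middle. Origin: centre of its underside, z up. Only the blue-ringed objective belongs on it.
- track: Fixed T-track, 60 mm wide; origin on its underside, centre line along x, z up. White floor 6 mm high, x -100 to +85 mm. From x = -94 (closed) to +30 mm: walls at y +-20 and dark lips 13 to 17 mm up, slot 25 mm wide, hold the flange down. From +30 mm it is open bare deck: slid there (centre past +48, best +60 mm), the objective lifts off. Slides freely, under 2 N.
- bottle: Small amber glass bottle with white cap and label, 32 mm across, 60 mm high, loose, standing upright among the things; not part of the job. Origin: centre of its underside.
There are look-alikes about, which are no part of the job. Of the things that look like the pad_yellow, the smallest one is meant.

How it is judged:
By the outcome, as a careful person would: the job done as asked, in the order asked, and still so for the second after the job is handed in, with the robot touching nothing.
It also fails if it takes over 109 s, if anything falls off the work surface, if the arm or the gripper's body presses on something with over 40 N, if the wrist force passes 120 N, or if a joint passes its speed limit or range.

### The arm

A 7-joint arm with a two-finger parallel gripper is mounted at the origin on the work surface. World frame = base frame: x ahead of the robot, y to its left, z up, the work surface at z = 0. Lengths are in m, angles in degrees, forces in N, time in s.
With the tool pointing down it reaches from about 0.425 to 0.825 m from the base axis. Payload 3.6 kg.
Tool frame: the origin (TCP) lies midway between the tips of the shut fingers; the grasp point (between the pads) lies 19 mm behind it; z points along the fingers, y is the direction in which the jaws open and shut (so a half turn about z gives the same grasp; the last joint's range is limited). The gripper opens to 93 mm and grips with 3 to 60 N. Pads are 15 mm wide; open, the fingers measure 128 mm over their backs; the gripper's body (75 mm by 188 mm) begins 65 mm behind the grasp point.
Start: joints at [-74.685, 35.231, -0.722, 81.555, 0.464, 63.22, -2.315], TCP at [0.188, 0.622, 0.219] pointing down, gripper open.
Joint ranges: [-178.69, 178.69], [-17.37, 117.87], [-77.05, 75.6], [15.02, 138.74], [-78.02, 258.01], [0.78, 113.62], [-162.83, 162.83]. Speed limits (degrees/s): [159.86, 159.86, 180, 180, 180, 180, 180].

### API

Orientations are given as a 3x3 rotation matrix whose columns are the frame's x, y, z axes.
In Python, from rig import monitor, viewer, env gives the robot as it stands.
- The arm moves only by the tool arm_command, never from a script. Its argument "motion" is one flat list of numbers, 7 for each row, row after row: the turn, a rotation vector about the world's x, y, z in rad, then the shift along the world's x, y, z in mm, then the finger opening in mm, from 0 to 93. In form: [rx, ry, rz, x, y, z, hand, rx, ry, rz, x, y, z, hand, ...]. A call has 1 to 20 rows; each row shifts and turns the commanded pose from where the row before left it; what a row does not reach is not made up. A row lasts 1/8 s, in which the tool goes at most 62.5 mm and 10.7 degrees, less where a joint would pass 70% of its speed; a pose out of reach is approached as far as the arm can. A call with a gripper value outside its range is refused whole. The fingers move at their own pace and stop on an object; "newtons" is the grip in N (left out, the last holds). Time passes only in rows, so rows that do not move let the fingers close. It gives the time, the measured TCP pose, the force and the opening at its end, in the units of the state.
- monitor.read_state(): the state, without advancing time (a new reading comes with each control period).
- viewer.snapshot(name): name is "side" or "top" or "wrist"; returns (picture, depth): 384x512x3 uint8, red, green, blue; 384x512 float32, m along the optical axis (not along the pixel's ray), 0 where there is no reading.
- viewer.get_calibration(name): a dict with "mtx" (3x3 intrinsics, pixels), "extrinsics" (4x4, takes a point from camera to world coordinates); the wrist camera has in their place "tool_from_camera" (4x4, takes a point from camera to tool coordinates, whose origin is the TCP and whose axes are the flange's). Camera axes: x right, y up, looking along -z (the intrinsics and any distortion apply to the point x, -y, -z); pixel columns grow to the right and rows downward; lengths in m; the calibration is good to about 2 mm. A picture is of the moment at which its call begins: read the wrist's pose just before it. get_calibration takes no time and is no camera call.
- env.finish_job(): hands the job in, once; it reports no verdict.
The state is a dict: "clock": time; "joints": joint angles; "dq": joint speeds; "joint_torque": joint torques, N m; "ee_pos": TCP position; "orientation": TCP orientation; "force": force on the tool from outside, world axes, zero at the start; "ft_torque": the same for the moment, N m; "opening": finger opening in m.
Only numpy, scipy, OpenCV 4.12 (cv2) and the standard library are available. Lean on these libraries where they do the work, as an engineer would, in place of code of your own. Each camera call takes 0.05 s, during which the arm holds its last target.

## Working session

There is one attempt and no reset: what is moved stays moved. The work goes in short steps, Python scripts to look and compute and a tool call to move; the robot and the scene stay as the last step left them, time stands still between calls to the robot, and variables do not carry over. Pictures are saved under pics/ and viewed, and the job is handed in when it is done.

Besides the shell and the picture viewer there is one more tool, called after "Call:" as name(argument=value, ...) on one line, values as JSON. arm_command: Moves the arm, as the interface text tells. Its arguments: {"type":"object","properties":{"motion":{"type":"array"},"newtons":{"type":"number"}},"required":["motion"]}

```bash
ls; mkdir -p pics
cat > h.py <<'E'
import numpy as np, cv2
from rig import monitor, viewer, env
def snap(n,fn):
    s=monitor.read_state(); p,d=viewer.snapshot(n)
    cv2.imwrite('pics/'+fn+'.png',cv2.cvtColor(p,cv2.COLOR_RGB2BGR)); np.savez('pics/'+fn+'.npz',p=p,d=d,pos=s['ee_pos'],R=s['orientation'])
    return p,d,s
E
python3 - <<'E'
from h import *
s=monitor.read_state(); print(s)
for n in('top','side','wrist'):
    c=viewer.get_calibration(n); print(n,c)
    snap(n,n+'0')
E
```

```text
pics
{'clock': 0.0, 'joints': array([-74.68481102,  35.28668471,  -0.72230841,  81.63990035,
         0.46520814,  63.2207865 ,  -2.31312593]), 'dq': array([ 0.00072862, -0.02270484,  0.01187484, -0.1810329 ,  0.01382835,
       -0.01105542, -0.0491806 ]), 'joint_torque': array([-9.07845842e-04, -4.58934152e+01,  2.08771289e-01, -1.65749270e+01,
       -6.11258391e-02,  2.05041992e-02,  2.32394978e-04]), 'ee_pos': array([0.18800749, 0.62138951, 0.21751851]), 'orientation': array([[-9.57177903e-01,  2.89499582e-01, -6.73512679e-04],
       [ 2.89500360e-01,  9.57174821e-01, -2.42993357e-03],
       [-5.87953763e-05, -2.52086088e-03, -9.99996821e-01]]), 'force': array([-0.10420715,  0.90061454,  0.39288511]), 'ft_torque': array([-0.00857836, -0.03444282,  0.00039546]), 'opening': 0.09285150316926244}
top {'mtx': array([[396.51680935,   0.        , 249.67678504],
       [  0.        , 396.51680935, 192.26930091],
       [  0.        ,   0.        ,   1.        ]]), 'extrinsics': array([[ 0.0207511 ,  0.99813278, -0.05744861,  0.45663849],
       [-0.99978298,  0.02061091, -0.0030318 ,  
[... 395 characters left out ...]
7163,  0.488868  , -0.55508312, -0.52523851],
       [-0.01193856,  0.74317192,  0.668994  ,  0.70419872],
       [ 0.        ,  0.        ,  0.        ,  1.        ]])}
wrist {'mtx': array([[341.59111016,   0.        , 253.25519613],
       [  0.        , 341.59111016, 194.30344774],
       [  0.        ,   0.        ,   1.        ]]), 'tool_from_camera': array([[-1.11422190e-03,  9.69529252e-01,  2.44973036e-01,
         6.83514630e-02],
       [ 9.99999340e-01,  1.14880794e-03,  1.70736777e-06,
         8.25231845e-05],
       [-2.79771626e-04,  2.44972877e-01, -9.69529892e-01,
        -1.64926397e-01],
       [ 0.00000000e+00,  0.00000000e+00,  0.00000000e+00,
         1.00000000e+00]])}
```

View pics/top0.png

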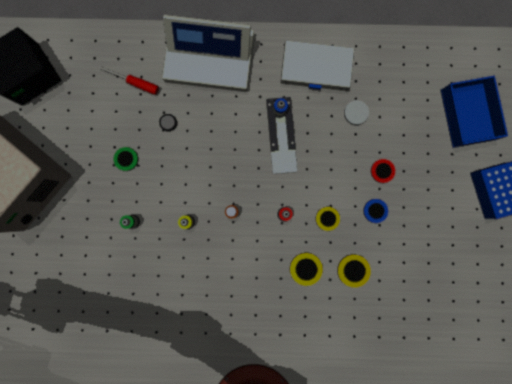

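View pics/side0.png

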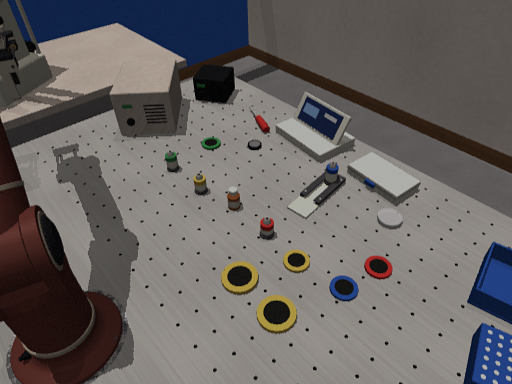

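View pics/wrist0.png

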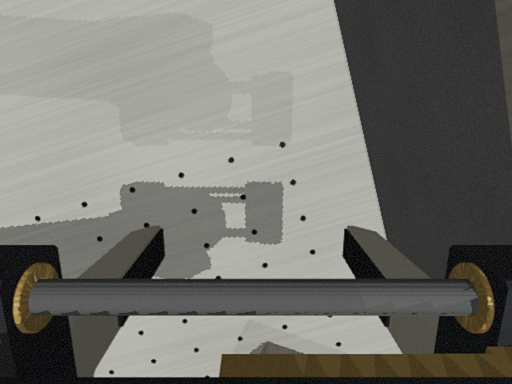

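The top view shows the green, yellow and red objectives at about (130,222), (186,222) and (286,213). The amber bottle, with its white cap, is at (232,211). Blue sits in the track at (282,104), and the track's open deck points toward the robot. The pads are green (125,159), red (383,171) and blue (376,210), and the smallest yellow one is at (328,218). I'll measure these next.

```bash
cat >> h.py <<'E'
def ray(n,u,v,pose=None):
    c=viewer.get_calibration(n); K=c['mtx']
    d=np.array([(u-K[0,2])/K[0,0],-(v-K[1,2])/K[1,1],-1.])
    if n=='wrist':
        T=np.eye(4);T[:3,:3]=pose[1];T[:3,3]=pose[0];E=T@c['tool_from_camera']
    else: E=c['extrinsics']
    return E[:3,3],E[:3,:3]@d
def onplane(n,u,v,z,pose=None):
    o,d=ray(n,u,v,pose); return o+d*(z-o[2])/d[2]
def tri(rays):
    A=np.zeros((3,3));b=np.zeros(3)
    for o,d in rays:
        d=d/np.linalg.norm(d);P=np.eye(3)-np.outer(d,d);A+=P;b+=P@o
    x=np.linalg.solve(A,b); return x
HUE={'red':[(0,7),(173,180)],'yellow':[(24,34)],'green':[(45,80)],'blue':[(105,125)]}
def blobs(p,col,smin=120,vmin=50,amin=15):
    h=cv2.cvtColor(p,cv2.COLOR_RGB2HSV);m=np.zeros(h.shape[:2],np.uint8)
    for a,b in HUE[col]: m|=cv2.inRange(h,(a,smin,vmin),(b,255,255))
    cs,_=cv2.findContours(m,cv2.RETR_EXTERNAL,cv2.CHAIN_APPROX_NONE)
    out=[]
    for c in cs:
        if len(c)<8 or cv2.contourArea(c)<amin: continue
        e=cv2.fitEllipse(c); M=cv2.moments(c)
        out.append((np.array(e[0]),e[1],cv2.contourArea(c),cv2.boundingRect(c)))
    return out
E
python3 - <<'E'
from h import *
for n in('top','side'):
    p=np.load(f'pics/{n}0.npz')['p']
    for c in HUE:
        for e in blobs(p,c):
            w=onplane(n,*e[0],.008); print(n,c,e[0].round(1),np.round(e[1],1),e[2],e[3],'z8',w[:2].round(4))
I=cv2.imread('pics/top0.png')
cv2.imwrite('pics/t0a.png',cv2.resize(I[80:300,100:400],None,fx=2.6,fy=2.6,interpolation=cv2.INTER_CUBIC))
I=cv2.imread('pics/side0.png')
cv2.imwrite('pics/s0a.png',cv2.resize(I[120:340,150:420],None,fx=2.6,fy=2.6,interpolation=cv2.INTER_CUBIC))
E
```

```text
top red [285.1 213.5] [13.2 14.1] 144.5 (278, 207, 15, 14) z8 [ 0.4624 -0.0684]
top red [382.7 170.4] [23.4 23.7] 432.5 (371, 159, 25, 24) z8 [ 0.573  -0.3067]
top red [142.   84.2] [ 9.9 38.2] 273.5 (126, 75, 32, 19) z8 [0.7768 0.2932]
top yellow [353.9 270.5] [32.  33.1] 830.0 (338, 254, 33, 34) z8 [ 0.3279 -0.2372]
top yellow [305.9 268.8] [32.1 32.7] 823.0 (290, 252, 33, 34) z8 [ 0.3294 -0.121 ]
top yellow [184.7 221.7] [13.3 13.7] 141.5 (178, 215, 14, 14) z8 [0.4373 0.1764]
top yellow [327.5 218.3] [23.4 24. ] 439.0 (316, 206, 24, 25) z8 [ 0.4528 -0.172 ]
top green [126.5 221.6] [11.9 13.2] 122.0 (120, 216, 14, 13) z8 [0.4346 0.3187]
top green [125.3 158.5] [22.4 23.4] 410.0 (114, 147, 24, 24) z8 [0.5895 0.3276]
top blue [375.6 210.5] [23.3 23.6] 431.0 (364, 199, 24, 24) z8 [ 0.4743 -0.2893]
top blue [498.5 185.9] [29.  62.3] 1200.5 (480, 162, 32, 57) z8 [ 0.5408 -0.5901]
top blue [280.4 104.6] [13.4 13.9] 145.0 (273, 98, 15, 14) z8 [ 0.7322 -0.0524]
top blue [314.9  85.9] [ 3.6 14.9] 35.5 (309, 84, 13, 5) z8 [ 0.781  -0.1375]
top blue [478.3 110. ] [52.5 74.6] 2817.5 (450, 76, 
[... 852 characters left out ...]
] [10.3 17.4] 138.0 (202, 137, 18, 12) z8 [0.5876 0.3237]
side blue [489.3 358. ] [45.9 65.7] 2041.0 (465, 323, 47, 61) z8 [ 0.5474 -0.5646]
side blue [343.5 287.7] [22.9 28.2] 505.5 (330, 276, 28, 25) z8 [ 0.4723 -0.2927]
side blue [494.  287.5] [41.4 83.6] 2166.5 (467, 242, 45, 82) z8 [ 0.7026 -0.5053]
side blue [368.9 182.5] [ 5.3 11.7] 35.5 (364, 178, 11, 10) z8 [ 0.7902 -0.1272]
side blue [331.8 166.9] [ 7.4 10.9] 24.0 (327, 164, 11, 8) z8 [ 0.7694 -0.0135]
side blue [320.7 118.3] [23.5 47.9] 587.0 (298, 98, 44, 41) z8 [0.9469 0.1829]
side blue [154.2  24.7] [ 60.6 254.5] 8992.0 (20, 0, 229, 67) z8 [1.0174 1.382 ]
side blue [18.7 19.1] [ 6.6 60.5] 255.5 (8, 0, 23, 42) z8 [0.531  1.9782]
```

View pics/t0a.png

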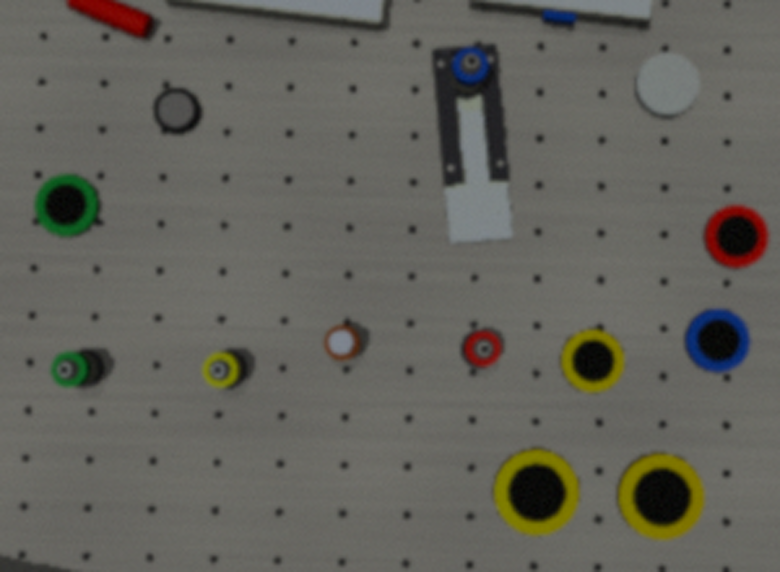

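View pics/s0a.png

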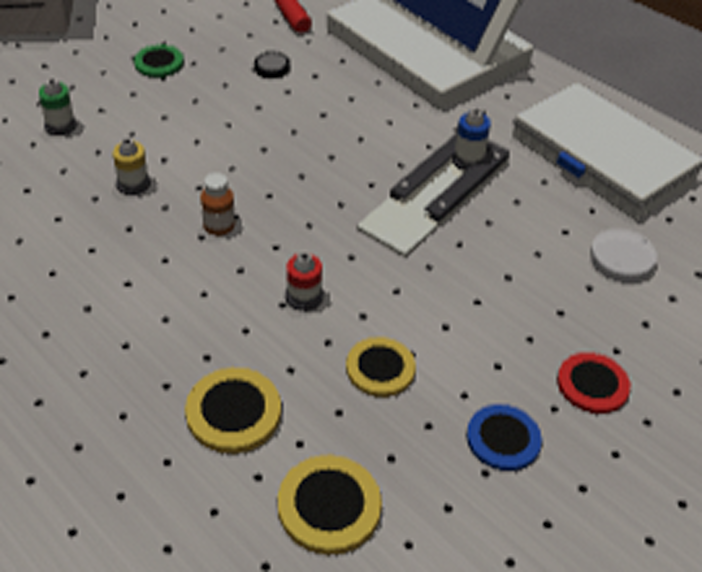

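Run:
```python
from h import *
p=np.load('pics/top0.npz')['p']
for c,z in(('red',.042),('yellow',.046),('green',.050),('blue',.060)):
    b=[e for e in blobs(p,c) if 100<e[2]<150][0]
    # top-of-ring vs visible
    print(c,onplane('top',*b[0],z).round(4),onplane('top',*b[0],z-.007).round(4))
f=lambda u,v,z:onplane('top',100+u/2.6,80+v/2.6,z)[:2]
L=[f(433,50,.017),f(443,183,.017)];R=[f(496,45,.017),f(508,181,.017)]
D=[f(449,241,.006),f(512,237,.006)]
print(L,R,D)
m=(D[0]+D[1])/2; t=(L[0]+R[0])/2; d=m-t; print('mid',m,t,np.linalg.norm(d),'dir',d/np.linalg.norm(d),np.degrees(np.arctan2(d[1],d[0])))
print('bottle',f(340,342,.06))
s=np.load('pics/side0.npz'); 
g=lambda u,v,z:onplane('side',150+u/2.6,120+v/2.6,z)[:2]
print('side nose',g(304,260,.054),g(129,146,.058),g(55,88,.062),g(475,117,.072))
print('side pads g,y',g(159,60,.008),g(381,365,.008))
d=np.load('pics/top0.npz')['d']
for n,(u,v) in dict(box=(318,60),box2=(290,78),lap=(205,70),scr=(210,38),ctrl=(45,180)).items():
    o,dr=ray('top',u,v); print(n,o+dr*d[v,u])
```

```text
red [ 0.4622 -0.0654  0.042 ] [ 0.4622 -0.066   0.035 ]
yellow [0.4381 0.1702 0.046 ] [0.4379 0.1713 0.039 ]
green [0.4356 0.3056 0.05  ] [0.4354 0.3078 0.043 ]
blue [ 0.7174 -0.0488  0.06  ] [ 0.7194 -0.0493  0.053 ]
[array([ 0.74226503, -0.01749478]), array([ 0.61553471, -0.0292159 ])] [array([ 0.74827901, -0.07706643]), array([ 0.61867831, -0.09026273])] [array([ 0.56208567, -0.0364042 ]), array([ 0.5671203 , -0.09602706])]
mid [ 0.56460299 -0.06621563] [ 0.74527202 -0.0472806 ] 0.18165856546192996 dir [-0.99455278 -0.10423416] -174.0169551220019
bottle [0.4639378 0.0619487]
side nose [ 0.45839646 -0.07212945] [0.43508524 0.16056451] [0.43166376 0.29035261] [ 0.70971205 -0.05687677]
side pads g,y [0.58773295 0.32108802] [ 0.45171998 -0.17637608]
box [ 0.83788607 -0.1407824   0.03085092]
box2 [ 0.79134474 -0.07302874  0.03206275]
lap [0.80849707 0.13465984 0.02808446]
scr [0.86575652 0.11876679 0.07895705]
ctrl [0.52506573 0.47451187 0.10100221]
```

Call:
arm_command(motion=[0,0,-0.128,24.7,-31.7,-3,93,0,0,-0.128,24.7,-31.7,-3,93,0,0,-0.128,24.7,-31.7,-3,93,0,0,-0.128,24.7,-31.7,-3,93,0,0,-0.128,24.7,-31.7,-3,93,0,0,-0.128,24.7,-31.7,-3,93,0,0,-0.128,24.7,-31.7,-3,93,0,0,-0.128,24.7,-31.7,-3,93,0,0,-0.128,24.7,-31.7,-3,93,0,0,-0.125,24.7,-31.7,-3,93,0,0,0,0,0,0,93,0,0,0,0,0,0,93], newtons=25)

```text
clock: 1.65
ee_pos: [0.4346, 0.3058, 0.1884]
orientation: [[-0.001, 1.0, -0.001], [1.0, 0.001, 0.0], [0.0, -0.001, -1.0]]
force: [-0.6, 0.6, -0.4]
opening: 0.093
```

Run:
```python
from h import *
p,d,s=snap('wrist','w1'); print(s['ee_pos'],s['orientation'].round(4),s['clock'],s['joints'].round(1))
pose=(s['ee_pos'],s['orientation'])
for c in ('green','yellow'):
  for e in blobs(p,c): print(c,e[0].round(1),np.round(e[1],1),e[2],[onplane('wrist',*e[0],z,pose)[:2].round(4) for z in(.008,.05)])
```

```text
[0.43455944 0.30579384 0.18840838] [[-1.4e-03  1.0e+00 -1.1e-03]
 [ 1.0e+00  1.4e-03  4.0e-04]
 [ 4.0e-04 -1.1e-03 -1.0e+00]] 1.65 [-50.8  27.7  19.8 104.  -11.9  50.4 -25.4]
green [254.6 181.1] [33.2 34.5] 899.5 [array([0.4349, 0.3006]), array([0.4348, 0.3095])]
green [405.8 151.8] [54.7 60.3] 2588.0 [array([0.5877, 0.3309]), array([0.569 , 0.3361])]
```

View pics/w1.png

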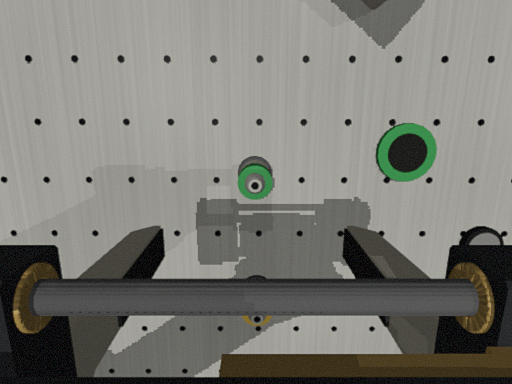

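The wrist view shows the green objective's nose at (255,185) and the green pad at (406,152). I'll cast both onto their own heights.

```bash
cat >> h.py <<'E'
def nose(p,ring,col):
    # dark hole / grey nose circle: unsaturated pixels inside ring hull
    x,y,w,h=ring[3]; sub=p[y:y+h,x:x+w]; hs=cv2.cvtColor(sub,cv2.COLOR_RGB2HSV)
    m=np.zeros((h,w),np.uint8); 
    for a,b in HUE[col]: m|=cv2.inRange(hs,(a,120,50),(b,255,255))
    cs,_=cv2.findContours(m,cv2.RETR_EXTERNAL,cv2.CHAIN_APPROX_NONE); c=max(cs,key=cv2.contourArea)
    f=np.zeros_like(m); cv2.drawContours(f,[c],-1,255,-1); f&=~m
    cs,_=cv2.findContours(f,cv2.RETR_EXTERNAL,cv2.CHAIN_APPROX_NONE); c=max(cs,key=cv2.contourArea)
    e=cv2.fitEllipse(c); return np.array(e[0])+[x,y],e[1]
E
python3 - <<'E'
from h import *
z=np.load('pics/w1.npz');p=z['p'];pose=(z['pos'],z['R'])
b=[e for e in blobs(p,'green') if e[2]<1500][0]; n=nose(p,b,'green'); print(n,onplane('wrist',*n[0],.062,pose))
I=cv2.imread('pics/w1.png')[140:220,210:300]; cv2.imwrite('pics/w1a.png',cv2.resize(I,None,fx=6,fy=6,interpolation=2))
# black circle of pad
P=[e for e in blobs(p,'green') if e[2]>1500][0]; n=nose(p,P,'green'); print(n,onplane('wrist',*n[0],.008,pose))
t=np.load('pics/top0.npz')['p']
for c,h in(('red',.054),('yellow',.058),('green',.062),('blue',.072)):
    b=[e for e in blobs(t,c) if 100<e[2]<150][0]; n=nose(t,b,c);print(c,n,onplane('top',*n[0],h))
E
```

```text
(array([254.34264565, 182.92760849]), (20.41680908203125, 20.566944122314453)) [0.43455428 0.31039148 0.062     ]
(array([407.05667877, 152.44900894]), (35.386444091796875, 39.47681427001953)) [0.58900229 0.33027058 0.008     ]
red (array([285.42404842, 213.79676723]), (5.949285507202148, 6.579918384552002)) [ 0.46137375 -0.06510845  0.054     ]
yellow (array([183.880723, 221.880723]), (6.395145893096924, 6.412498950958252)) [0.43777713 0.17009005 0.058     ]
green (array([125.48842812, 221.72611237]), (6.786833763122559, 7.417152404785156)) [0.43541406 0.30416339 0.062     ]
blue (array([280.58194637, 104.02490044]), (6.256325721740723, 7.000611782073975)) [ 0.71529719 -0.04833568  0.072     ]
```

View pics/w1a.png

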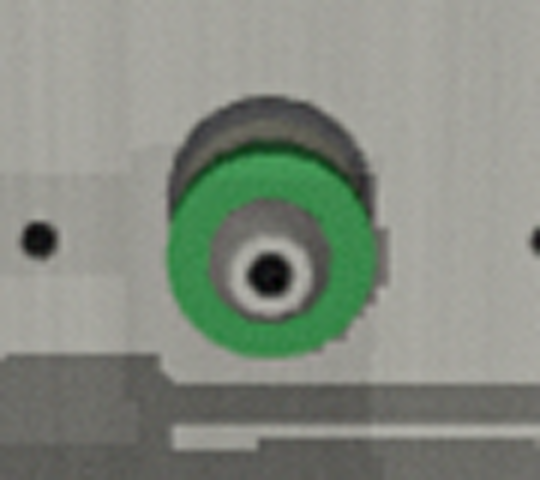

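The tip centre at (255,185.8) puts green at about (0.435, 0.308). The top view agrees to within 3 mm. Now I'll descend and grip.

Call:
arm_command(motion=[0,0,0,0.5,2,-45,93,0,0,0,0,0,-45,93,0,0,0,0,0,-40,93,0,0,0,0,0,-25,93,0,0,0,0,0,-18,93,0,0,0,0,0,0,93,0,0,0,0,0,0,25,0,0,0,0,0,0,25,0,0,0,0,0,0,25,0,0,0,0,0,0,25,0,0,0,0,0,0,25,0,0,0,0,0,0,25], newtons=25)

```text
clock: 3.2
ee_pos: [0.4357, 0.3071, 0.0157]
orientation: [[-0.0, 1.0, -0.0], [1.0, 0.0, 0.0], [0.0, -0.0, -1.0]]
force: [-0.3, 0.2, 0.5]
opening: 0.0378
```

Call:
arm_command(motion=[0,0,0,0,0,0,25,0,0,0,0,0,0,25,0,0,0,0,0,0,25])

```text
clock: 3.58
ee_pos: [0.4357, 0.3071, 0.0156]
orientation: [[0.0, 1.0, -0.0], [1.0, -0.0, -0.0], [-0.0, -0.0, -1.0]]
force: [-0.1, -0.3, -1.0]
opening: 0.0317
```

Call:
arm_command(motion=[0,0,0,0,0,30,25,0,0,0,0,0,40,25,0,0,0,20,3,30,25,0,0,0,35,5,0,25,0,0,0,40,6,0,25,0,0,0,35,5,0,25,0,0,0,23,2,0,25,0,0,0,0,0,0,25,0,0,0,0,0,0,25])

```text
clock: 4.7
ee_pos: [0.5872, 0.3281, 0.1149]
orientation: [[-0.0, 1.0, -0.003], [1.0, 0.0, -0.001], [-0.001, -0.003, -1.0]]
force: [-0.0, 0.4, -1.4]
opening: 0.0317
```

Run:
```python
from h import *
p,d,s=snap('wrist','w2'); print(s['ee_pos'],s['clock'],s['opening'],s['force'])
pose=(s['ee_pos'],s['orientation'])
for e in blobs(p,'green'): print(e[0].round(1),np.round(e[1],1),e[2],[onplane('wrist',*e[0],z,pose)[:2].round(4) for z in(.008,)])
```

```text
[0.58717514 0.32805619 0.11488959] 4.7 0.03173196307311665 [-0.02328868  0.37026314 -1.36002786]
[253. 259.] [64.6 70.2] 2119.5 [array([0.5858, 0.2697])]
[257.4 188.3] [62.6 65.1] 1468.5 [array([0.5895, 0.3323])]
```

View pics/w2.png

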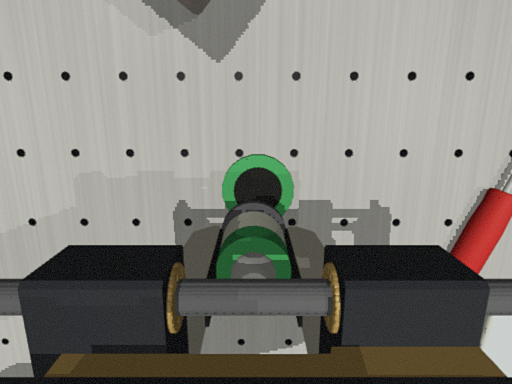

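Call:
arm_command(motion=[0,0,0,2.1,1.3,-20,25,0,0,0,0,0,-30,25,0,0,0,0,0,-25,25,0,0,0,0,0,-8,25,0,0,0,0,0,-4,25,0,0,0,0,0,0,25,0,0,0,0,0,0,25])

```text
clock: 5.62
ee_pos: [0.5915, 0.3297, 0.0297]
orientation: [[-0.0, 1.0, 0.002], [1.0, 0.0, 0.001], [0.001, 0.002, -1.0]]
force: [0.1, -0.2, -1.5]
opening: 0.0318
```

Call:
arm_command(motion=[0,0,0,-2,0,-2,25,0,0,0,0,0,-2,25,0,0,0,0,0,-1,25,0,0,0,0,0,-0.5,25,0,0,0,0,0,0,25,0,0,0,0,0,0,25])

```text
clock: 6.38
ee_pos: [0.5886, 0.3295, 0.0237]
orientation: [[-0.0, 1.0, -0.0], [1.0, 0.0, 0.0], [0.0, -0.0, -1.0]]
force: [-2.2, -1.1, 4.4]
opening: 0.0316
```

Call:
arm_command(motion=[0,0,0,0,0,0,93,0,0,0,0,0,0,93,0,0,0,0,0,0,93,0,0,0,0,0,40,93,0,0,0,0,0,55,93,0,0,0,0,0,50,93,0,0,0,0,0,20,93,0,0,0,0,0,0,93,0,0,0,0,0,0,93])

```text
clock: 7.5
ee_pos: [0.5879, 0.3291, 0.1865]
orientation: [[-0.0, 1.0, -0.003], [1.0, 0.0, -0.001], [-0.001, -0.003, -1.0]]
force: [0.2, 0.3, -0.8]
opening: 0.0934
```

Run:
```python
from h import *
p,d,s=snap('wrist','w3'); print(s['ee_pos'],s['clock'],s['opening'],s['force'])
pose=(s['ee_pos'],s['orientation'])
for c in('green','yellow'):
  for e in blobs(p,c): print(e[0].round(1),np.round(e[1],1),e[2],e[3],[onplane('wrist',*e[0],z,pose)[:2].round(4) for z in(.008,)])
I=cv2.imread('pics/w3.png')[120:240,190:320]; cv2.imwrite('pics/w3a.png',cv2.resize(I,None,fx=5,fy=5,interpolation=2))
```

```text
[0.58789091 0.3291316  0.1864669 ] 7.5 0.09344508648455925 [ 0.15675943  0.30010866 -0.78274985]
[256.  174.3] [55.4 55.7] 2418.5 (228, 147, 57, 56) [array([0.5894, 0.3312])]
```

View pics/w3a.png

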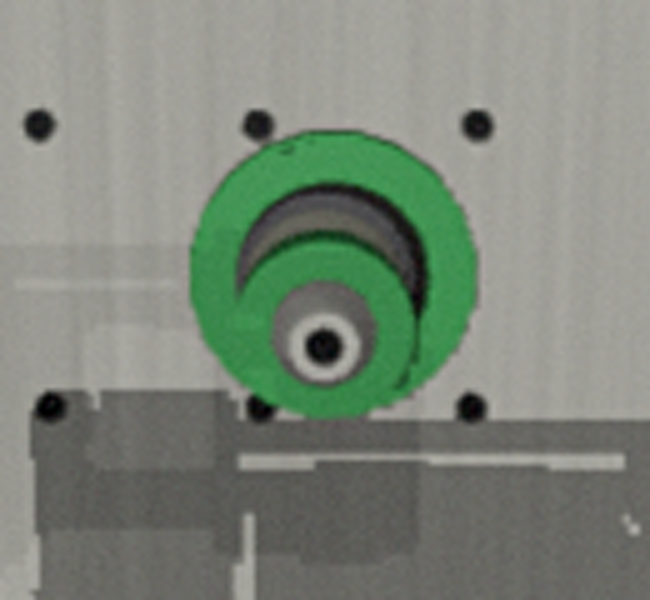

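Run:
```python
from h import *
z=np.load('pics/w3.npz');pose=(z['pos'],z['R'])
print(onplane('wrist',254.8,189,.070,pose),onplane('wrist',256.8,174.6,.008,pose))
p,d,s=snap('top','t3')
I=cv2.imread('pics/t3.png'); cv2.imwrite('pics/t3a.png',cv2.resize(I[130:250,90:250],None,fx=5,fy=5,interpolation=2))
for c in('green','yellow'):
  for e in blobs(p,c):
    print(c,e[0],e[2],onplane('top',*e[0],.008))
    if 350<e[2]<500: print(nose(p,e,c))
```

```text
[0.5880818  0.33044413 0.07      ] [0.59022251 0.33084664 0.008     ]
green [124.75132751 158.35380554] 430.5 [0.58988046 0.32897858 0.008     ]
(array([127.51663208, 158.24251842]), (12.324322700500488, 15.561043739318848))
yellow [353.88253784 270.48620605] 831.0 [ 0.32788703 -0.23713299  0.008     ]
yellow [305.92889404 268.83694458] 824.0 [ 0.32940668 -0.12092926  0.008     ]
yellow [182.66462708 222.65107727] 37.5 [0.43481555 0.18135338 0.008     ]
yellow [327.48809814 218.27972412] 439.0 [ 0.45280987 -0.17201019  0.008     ]
(array([327.74401665, 218.31770134]), (13.693337440490723, 14.147961616516113))
```

View pics/t3a.png

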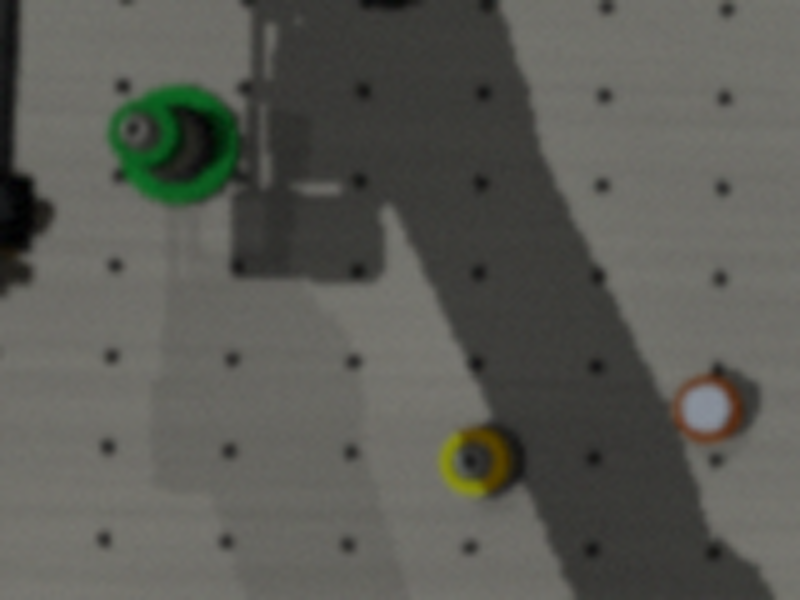

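Green is upright on its pad, about 1–2 mm off in x. Next is yellow: hover and measure.

Call:
arm_command(motion=[0,0,0,-20,-21,-5,93,0,0,0,-30,-31,-5,93,0,0,0,-35,-36,-5,93,0,0,0,-35,-36,-5,93,0,0,0,-20,-22,0,93,0,0,0,-11,-12,0,93,0,0,0,0,0,0,93,0,0,0,0,0,0,93,0,0,0,0,0,0,93])

```text
clock: 8.72
ee_pos: [0.4386, 0.1725, 0.168]
orientation: [[-0.001, 1.0, 0.001], [1.0, 0.001, 0.0], [0.0, 0.001, -1.0]]
force: [0.3, 0.4, -0.1]
opening: 0.0929
```

Run:
```python
from h import *
p,d,s=snap('wrist','w4'); print(s['ee_pos'],s['clock'],s['opening'],s['force'])
pose=(s['ee_pos'],s['orientation'])
for c in('yellow',):
  for e in blobs(p,c): print(e[0].round(1),np.round(e[1],1),e[2],e[3],[onplane('wrist',*e[0],z,pose)[:2].round(4) for z in(.046,)])
x,y=[int(v) for v in e[0]]
I=cv2.imread('pics/w4.png'); cv2.imwrite('pics/w4a.png',cv2.resize(I[140:220,210:310],None,fx=6,fy=6,interpolation=2))
```

```text
[0.4386187  0.17246552 0.1679926 ] 8.725 0.09291967392729711 [ 0.33972847  0.44674964 -0.09169499]
[252.5 188.1] [35.8 36.4] 1017.5 (235, 169, 36, 38) [array([0.4373, 0.1734])]
```

View pics/w4a.png

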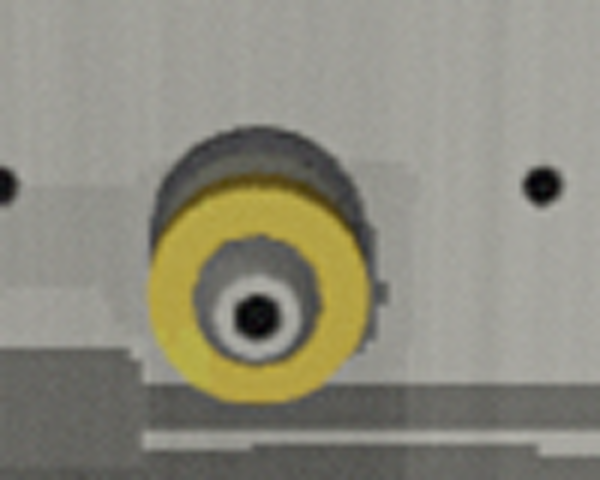

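Run:
```python
from h import *
z=np.load('pics/w4.npz');pose=(z['pos'],z['R'])
print(onplane('wrist',252.9,192.8,.058,pose))
```

```text
[0.43758107 0.17223294 0.058     ]
```

Call:
arm_command(motion=[0,0,0,-1,0,-40,93,0,0,0,0,0,-40,93,0,0,0,0,0,-35,80,0,0,0,0,0,-24,70,0,0,0,0,0,-14,60,0,0,0,0,0,0,25,0,0,0,0,0,0,25,0,0,0,0,0,0,25,0,0,0,0,0,0,25,0,0,0,0,0,0,25,0,0,0,0,0,0,25])

```text
clock: 10.15
ee_pos: [0.4375, 0.1717, 0.0159]
orientation: [[-0.0, 1.0, 0.002], [1.0, 0.0, 0.001], [0.001, 0.002, -1.0]]
force: [0.3, -0.3, 6.3]
opening: 0.0315
```

Call:
arm_command(motion=[0,0,0,0,0,20,25,0,0,0,0,0,40,25,0,0,0,0,-15,35,25,0,0,0,2,-40,0,25,0,0,0,2,-52,0,25,0,0,0,2,-52,0,25,0,0,0,3,-52,0,25,0,0,0,3,-52,0,25,0,0,0,2,-52,0,25,0,0,0,2,-42,0,25,0,0,0,0,-20,0,25,0,0,0,0,0,0,25,0,0,0,0,0,0,25,0,0,0,0,0,0,25])

```text
clock: 11.9
ee_pos: [0.4529, -0.2037, 0.11]
orientation: [[-0.003, 1.0, -0.001], [1.0, 0.003, 0.001], [0.001, -0.001, -1.0]]
force: [0.3, -0.2, -1.4]
opening: 0.0316
```

Run:
```python
from h import *
p,d,s=snap('wrist','w5'); print(s['ee_pos'],s['clock'],s['opening'],s['force'],s['joints'].round(1))
pose=(s['ee_pos'],s['orientation'])
for c in('yellow','red','blue'):
  for e in blobs(p,c): print(c,e[0].round(1),np.round(e[1],1),e[2],e[3],[onplane('wrist',*e[0],z,pose)[:2].round(4) for z in(.008,)])
```

```text
[ 0.45288464 -0.20373898  0.10998728] 11.9 0.03157996406513961 [ 0.29208169 -0.15341456 -1.37158418] [ 12.1  31.   14.2 114.  -12.3  36.4  34.4]
yellow [282.4 270.3] [12.5 15.1] 54.0 (275, 262, 16, 17) [array([ 0.477, -0.27 ])]
yellow [226.2 269.5] [14.5 15.7] 55.5 (217, 260, 16, 19) [array([ 0.429 , -0.2693])]
yellow [ 62.7 236. ] [ 8.2 15.8] 17.0 (55, 230, 18, 12) [array([ 0.2935, -0.2392])]
yellow [252.5 258.7] [49.8 59. ] 492.0 (218, 225, 71, 39) [array([ 0.4515, -0.2593])]
yellow [ 62.5 224.7] [ 9.2 16.5] 21.0 (55, 217, 15, 18) [array([ 0.2947, -0.2293])]
yellow [130.4 212. ] [22.3 51.1] 374.5 (107, 189, 45, 51) [array([ 0.3517, -0.2182])]
yellow [ 77.5 203.9] [18.8 40.7] 337.5 (58, 187, 41, 38) [array([ 0.3093, -0.2115])]
yellow [104.2 192.6] [ 8.2 16.2] 54.0 (100, 185, 10, 19) [array([ 0.332 , -0.2019])]
yellow [254.  154.1] [73.5 73.8] 4252.5 (217, 117, 75, 75) [array([ 0.4525, -0.1707])]
yellow [88.7 83.6] [102.2 115.6] 9270.0 (35, 28, 109, 112) [array([ 0.3292, -0.1183])]
red [268.    9.6] [25.  47.9] 702.0 (245, 0, 48, 24) [array([ 0.4623, -0.068 ])]
blue [278.2 317.2] [ 3.2 30.9] 56.0 (263, 316, 31, 4) [array([ 0.4743, -0.3154])]
```

View pics/w5.png

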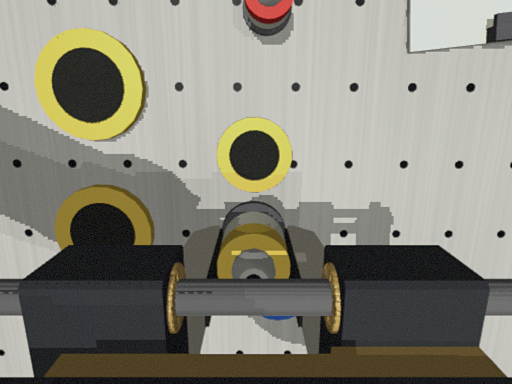

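Call:
arm_command(motion=[0,0,0,-0.4,15,0,25,0,0,0,0,17.5,-15,25,0,0,0,0,0,-30,25,0,0,0,0,0,-22,25,0,0,0,0,0,-10,25,0,0,0,0,0,-4,25,0,0,0,0,0,0,25,0,0,0,0,0,0,25])

```text
clock: 12.95
ee_pos: [0.4529, -0.1732, 0.0298]
orientation: [[0.0, 1.0, 0.001], [1.0, -0.0, -0.0], [-0.0, 0.001, -1.0]]
force: [-0.6, -1.5, -0.8]
opening: 0.0317
```

Call:
arm_command(motion=[0,0,0,-0.4,2,-2,25,0,0,0,0,0,-2,25,0,0,0,0,0,-1,25,0,0,0,0,0,-0.5,25,0,0,0,0,0,0,25,0,0,0,0,0,0,25])

```text
clock: 13.7
ee_pos: [0.4519, -0.1711, 0.0239]
orientation: [[0.0, 1.0, -0.0], [1.0, -0.0, 0.0], [0.0, -0.0, -1.0]]
force: [-0.7, 1.0, 4.6]
opening: 0.0312
```

Call:
arm_command(motion=[0,0,0,0,0,0,93,0,0,0,0,0,0,93,0,0,0,0,0,0,93,0,0,0,0,0,40,93,0,0,0,0,0,55,93,0,0,0,0,0,40,93,0,0,0,0,0,20,93,0,0,0,0,0,0,93,0,0,0,0,0,0,93])

```text
clock: 14.82
ee_pos: [0.4513, -0.1707, 0.1776]
orientation: [[-0.0, 1.0, -0.002], [1.0, 0.0, 0.001], [0.001, -0.002, -1.0]]
force: [-0.2, 1.0, -0.9]
opening: 0.0929
```

Run:
```python
from h import *
p,d,s=snap('wrist','w6'); print(s['ee_pos'],s['clock'],s['opening'],s['force'])
pose=(s['ee_pos'],s['orientation'])
for c in('yellow','red'):
  for e in blobs(p,c,amin=200): print(c,e[0].round(1),np.round(e[1],1),e[2],e[3],[onplane('wrist',*e[0],z,pose)[:2].round(4) for z in(.008,.042)])
I=cv2.imread('pics/w6.png'); cv2.imwrite('pics/w6a.png',cv2.resize(I[50:230,190:330],None,fx=3.3,fy=3.3,interpolation=2))
```

```text
[ 0.45129034 -0.17068649  0.17762854] 14.825 0.0928707525475813 [-0.23484033  1.04061543 -0.94353321]
yellow [255.6 177.9] [56.5 57.8] 2561.0 (227, 149, 59, 58) [array([ 0.4525, -0.1703]), array([ 0.4523, -0.1634])]
yellow [128.  123.7] [69.7 81.4] 2513.0 (86, 84, 85, 82) [array([ 0.3298, -0.1172]), array([ 0.3421, -0.1157])]
red [266.6  62. ] [37.3 40.8] 1193.0 (248, 42, 39, 41) [array([ 0.4625, -0.0616]), array([ 0.4614, -0.0658])]
```

View pics/w6a.png

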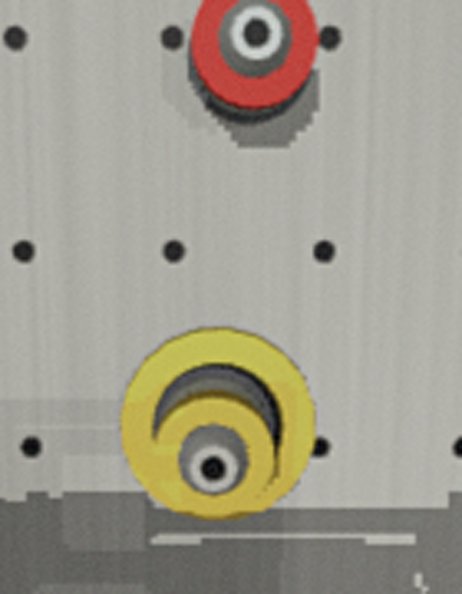

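Run:
```python
from h import *
z=np.load('pics/w6.npz');pose=(z['pos'],z['R'])
print(onplane('wrist',254.2,191.8,.066,pose),onplane('wrist',267.6,60,.054,pose))
```

```text
[ 0.4510494  -0.17041198  0.066     ] [ 0.46170934 -0.06580406  0.054     ]
```

Call:
arm_command(motion=[0,0,0,3,25,0,93,0,0,0,4,40,-10,93,0,0,0,3,27,-30,93,0,0,0,0.4,12.5,-40,93,0,0,0,0,0,-40,93,0,0,0,0,0,-28,80,0,0,0,0,0,-12,70,0,0,0,0,0,-3,60,0,0,0,0,0,0,25,0,0,0,0,0,0,25,0,0,0,0,0,0,25,0,0,0,0,0,0,25,0,0,0,0,0,0,25,0,0,0,0,0,0,25])

```text
clock: 16.62
ee_pos: [0.4626, -0.0665, 0.0161]
orientation: [[-0.0, 1.0, 0.001], [1.0, 0.0, 0.0], [0.0, 0.001, -1.0]]
force: [-0.5, 0.3, 6.4]
opening: 0.0313
```

Call:
arm_command(motion=[0,0,0,0,0,20,25,0,0,0,0,0,40,25,0,0,0,5,-10,35,25,0,0,0,17,-42,0,25,0,0,0,20,-50,0,25,0,0,0,20,-50,0,25,0,0,0,20,-50,0,25,0,0,0,17,-42,0,25,0,0,0,11,-29,0,25,0,0,0,0,0,0,25,0,0,0,0,0,0,25,0,0,0,0,0,0,25])

```text
clock: 18.12
ee_pos: [0.5724, -0.3376, 0.1104]
orientation: [[-0.002, 1.0, -0.001], [1.0, 0.002, 0.002], [0.002, -0.001, -1.0]]
force: [-0.5, -0.1, -1.5]
opening: 0.0318
```

Run:
```python
from h import *
p,d,s=snap('wrist','w7'); print(s['ee_pos'],s['clock'],s['opening'],s['force'],s['joints'].round(1))
pose=(s['ee_pos'],s['orientation'])
for c in('red','blue','yellow'):
  for e in blobs(p,c,amin=200): print(c,e[0].round(1),np.round(e[1],1),e[2],e[3],[onplane('wrist',*e[0],z,pose)[:2].round(4) for z in(.008,)])
```

```text
[ 0.57238758 -0.33757432  0.11035486] 18.125 0.03184664552635697 [-0.54734146 -0.12077486 -1.48661923] [ 20.9  43.3  14.   86.  -12.2  52.2  38.8]
red [253.1 253.8] [67.7 67.9] 2209.5 (217, 219, 73, 60) [array([ 0.5714, -0.3888])]
red [255.4 155.7] [73.4 73.4] 4231.5 (218, 119, 75, 74) [array([ 0.5731, -0.3057])]
blue [496.5 346.4] [25.9 56.3] 1042.5 (479, 316, 33, 61) [array([ 0.7924, -0.4791])]
blue [128.9 133. ] [72.9 79.1] 4525.0 (91, 95, 77, 77) [array([ 0.4754, -0.2883])]
yellow [87.3  4.1] [10.6 49.2] 330.5 (62, 0, 50, 12) [array([ 0.4538, -0.1982])]
```

View pics/w7.png

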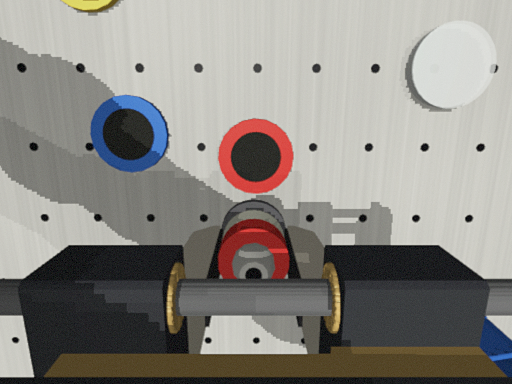

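Call:
arm_command(motion=[0,0,0,1,15,0,25,0,0,0,0,18,-15,25,0,0,0,0,0,-30,25,0,0,0,0,0,-24,25,0,0,0,0,0,-9,25,0,0,0,0,0,-3,25,0,0,0,0,0,0,25,0,0,0,0,0,0,25])

```text
clock: 19.18
ee_pos: [0.574, -0.3069, 0.0307]
orientation: [[-0.0, 1.0, 0.002], [1.0, 0.0, -0.001], [-0.001, 0.002, -1.0]]
force: [0.4, 0.6, -1.7]
opening: 0.0312
```

Call:
arm_command(motion=[0,0,0,-0.2,0.4,-3,25,0,0,0,0,0,-2,25,0,0,0,0,0,-1,25,0,0,0,0,0,-0.5,25,0,0,0,0,0,0,25,0,0,0,0,0,0,25])

```text
clock: 19.92
ee_pos: [0.5732, -0.3061, 0.0243]
orientation: [[-0.0, 1.0, 0.0], [1.0, 0.0, 0.0], [0.0, 0.0, -1.0]]
force: [-1.1, 1.4, 5.8]
opening: 0.0315
```

Call:
arm_command(motion=[0,0,0,0,0,0,93,0,0,0,0,0,0,93,0,0,0,0,0,0,93,0,0,0,0,0,40,93,0,0,0,0,0,55,93,0,0,0,0,0,40,93,0,0,0,0,0,20,93,0,0,0,0,0,0,93,0,0,0,0,0,0,93])

```text
clock: 21.05
ee_pos: [0.5725, -0.3056, 0.1767]
orientation: [[-0.0, 1.0, -0.002], [1.0, 0.0, 0.001], [0.001, -0.002, -1.0]]
force: [-0.4, -0.5, -0.7]
opening: 0.0927
```

Run:
```python
from h import *
p,d,s=snap('wrist','w8'); print(s['ee_pos'],s['clock'],s['opening'],s['force'])
pose=(s['ee_pos'],s['orientation'])
for c in('red','blue'):
  for e in blobs(p,c,amin=200): print(c,e[0].round(1),np.round(e[1],1),e[2],e[3],[onplane('wrist',*e[0],z,pose)[:2].round(4) for z in(.008,)])
I=cv2.imread('pics/w8.png'); cv2.imwrite('pics/w8a.png',cv2.resize(I[120:240,190:320],None,fx=5,fy=5,interpolation=2))
```

```text
[ 0.57252618 -0.3056252   0.17672756] 21.05 0.09272157719034053 [-0.36627158 -0.54311705 -0.67700261]
red [255.1 178.5] [57.4 57.7] 2601.0 (226, 150, 59, 58) [array([ 0.5731, -0.3056])]
blue [357.  337.5] [36.8 99.2] 2465.5 (310, 316, 92, 38) [array([ 0.6879, -0.4879])]
blue [155.5 161.1] [57.2 60.5] 2712.0 (126, 132, 60, 59) [array([ 0.4752, -0.2881])]
```

View pics/w8a.png

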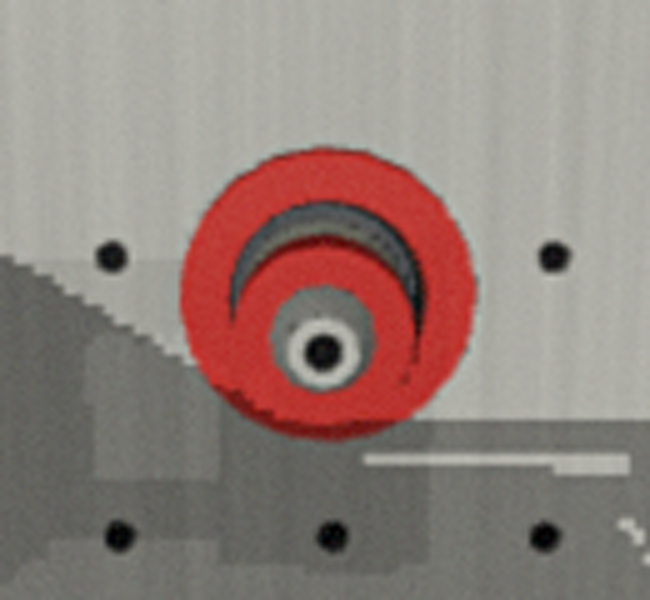

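Call:
arm_command(motion=[0,0,0.1523,12.5,23.3,0,93,0,0,0.1523,12.5,23.3,0,93,0,0,0.1523,12.5,23.3,0,93,0,0,0.1523,12.5,23.3,0,93,0,0,0.1523,12.5,23.3,0,93,0,0,0.1523,12.5,23.3,0,93,0,0,0.1523,12.5,23.3,0,93,0,0,0.1523,12.5,23.3,0,93,0,0,0.1523,12.5,23.3,0,93,0,0,0.1523,12.5,23.3,0,93,0,0,0.1523,12.5,23.3,0,93,0,0,0,0,0,0,93,0,0,0,0,0,0,93,0,0,0,0,0,0,93])

```text
clock: 22.85
ee_pos: [0.7101, -0.0521, 0.1779]
orientation: [[-0.995, -0.101, -0.001], [-0.101, 0.995, -0.002], [0.001, -0.002, -1.0]]
force: [-0.2, 0.3, 0.1]
opening: 0.0931
```

Run:
```python
from h import *
p,d,s=snap('wrist','w9'); print(s['ee_pos'],s['orientation'].round(3),s['clock'],s['joints'].round(1))
pose=(s['ee_pos'],s['orientation'])
for c in('blue',):
  for e in blobs(p,c,amin=200): print(c,e[0].round(1),np.round(e[1],1),e[2],e[3],[onplane('wrist',*e[0],z,pose)[:2].round(4) for z in(.06,)])
```

```text
[ 0.71010115 -0.05208407  0.17785731] [[-0.995 -0.101 -0.001]
 [-0.101  0.995 -0.002]
 [ 0.001 -0.002 -1.   ]] 22.85 [ 7.3 43.4 -9.8 72.2  7.5 65.  92.7]
blue [366.3 338.5] [31.4 62.7] 1349.0 (342, 320, 59, 34) [array([0.8436, 0.07  ])]
blue [256.6 197.9] [36.9 37.6] 1089.0 (238, 179, 38, 38) [array([ 0.716 , -0.0484])]
```

View pics/w9.png

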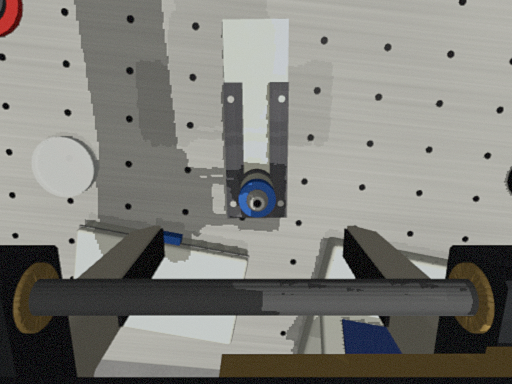

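Run:
```python
from h import *
z=np.load('pics/w9.npz');pose=(z['pos'],z['R'])
I=cv2.imread('pics/w9.png'); cv2.imwrite('pics/w9a.png',cv2.resize(I[10:230,200:310],None,fx=3.6,fy=3.6,interpolation=2)[:600])
cv2.imwrite('pics/w9b.png',cv2.resize(I[150:230,200:310],None,fx=6,fy=6,interpolation=2))
f=lambda u,v,h:onplane('wrist',u,v,h,pose)
print('tip',f(257,203,.072),'ring',f(256.6,198.6,.060))
```

```text
tip [ 0.7171898  -0.04805728  0.072     ] ring [ 0.71665059 -0.0483432   0.06      ]
```

View pics/w9a.png

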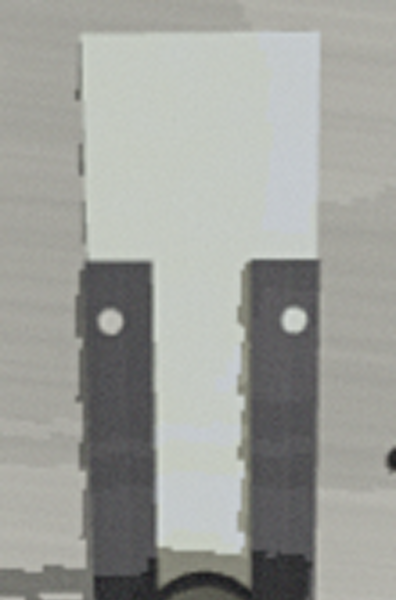

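View pics/w9b.png

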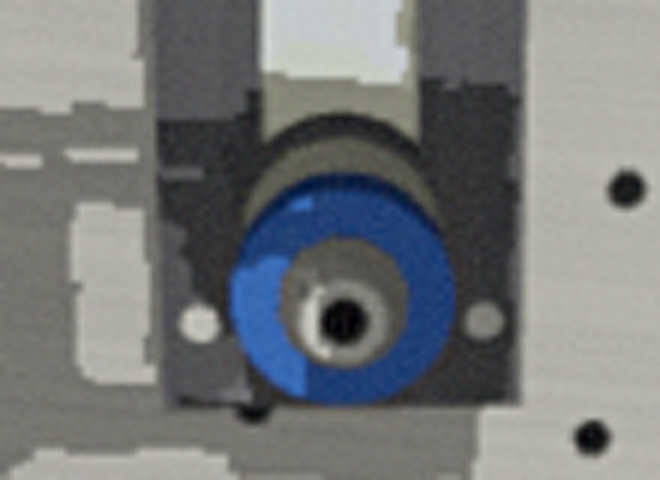

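Run:
```python
from h import *
z=np.load('pics/w9.npz');pose=(z['pos'],z['R'])
f=lambda u,v,h:onplane('wrist',u,v,h,pose)[:2]
a=f(256,99.05,.017);b=f(257,203.75,.017);d=a-b;d/=np.linalg.norm(d);print(a,b,d,np.degrees(np.arctan2(d[1],d[0])))
e=f(200+201/3.6,10+32/3.6,.006);print('front',e); 
le=f(200+200/3.6,10+261/3.6,.017);print('lipend',le)
o=e-d*.085;print('origin',o,'lipend x',(le-o)@d); t=np.array([.7170,-.0482]);print('blue track xy',(t-o)@d,(t-o)@[-d[1],d[0]]);print('target+60',o+.06*d,'disp',o+.06*d-t)
print('width',np.linalg.norm(f(222.8,50,.006)-f(288.7,50,.006)))
```

```text
[ 0.63384478 -0.05703001] [ 0.73316197 -0.04589242] [-0.99377082 -0.11144308] -173.60149028686317
front [ 0.56437734 -0.06420156]
lipend [ 0.61946695 -0.05890424]
origin [ 0.64884786 -0.0547289 ] lipend x 0.02966319788547513
blue track xy -0.06845521143661533 0.0011068580817780607
target+60 [ 0.58922161 -0.06141548] disp [-0.12777839 -0.01321548]
width 0.06057315741178847
```

Call:
arm_command(motion=[0,0,0,3.5,2,-20,93,0,0,0,3.5,2,-40,93,0,0,0,0,0,-45,80,0,0,0,0,0,-28,70,0,0,0,0,0,-14,60,0,0,0,0,0,-3,55,0,0,0,0,0,0,50,0,0,0,0,0,0,50])

```text
clock: 23.9
ee_pos: [0.7188, -0.0459, 0.0297]
orientation: [[-0.995, -0.104, 0.003], [-0.104, 0.995, -0.0], [-0.003, -0.0, -1.0]]
force: [0.7, 0.6, 0.6]
opening: 0.0503
```

Call:
arm_command(motion=[0,0,0,-1.5,-2,0,48,0,0,0,0,0,0,40,0,0,0,0,0,0,25,0,0,0,0,0,0,25,0,0,0,0,0,0,25,0,0,0,0,0,0,25], newtons=20)

```text
clock: 24.65
ee_pos: [0.7163, -0.048, 0.0283]
orientation: [[-0.995, -0.104, 0.0], [-0.104, 0.995, -0.0], [-0.0, -0.0, -1.0]]
force: [-0.9, -0.1, 2.1]
opening: 0.0314
```

Call:
arm_command(motion=[0,0,0,-5,-0.6,0,25,0,0,0,-8,-0.9,0,25,0,0,0,-10,-1.1,0,25,0,0,0,-10,-1.1,0,25,0,0,0,-10,-1.1,0,25])

```text
clock: 25.28
ee_pos: [0.6725, -0.0528, 0.0283]
orientation: [[-0.995, -0.104, 0.0], [-0.104, 0.995, -0.0], [-0.0, -0.0, -1.0]]
force: [1.9, -0.6, -1.0]
opening: 0.0315
```

Force is low (under 2 N), so I'll continue sliding.

Call:
arm_command(motion=[0,0,0,-12,-1.3,0,25,0,0,0,-12,-1.3,0,25,0,0,0,-12,-1.3,0,25,0,0,0,-12,-1.3,0,25,0,0,0,-12,-1.3,0,25,0,0,0,-11,-1.3,0,25,0,0,0,-8,-0.9,0,25,0,0,0,-5,-0.6,0,25,0,0,0,0,0,0,25,0,0,0,0,0,0,25])

```text
clock: 26.52
ee_pos: [0.5883, -0.0621, 0.0282]
orientation: [[-0.995, -0.104, -0.002], [-0.104, 0.995, -0.0], [0.002, -0.0, -1.0]]
force: [-2.3, -0.2, 5.6]
opening: 0.032
```

Run:
```python
from h import *
p,d,s=snap('wrist','w10'); print(s['ee_pos'],s['clock'],s['force'])
I=cv2.imread('pics/w10.png'); t,_,_=snap('top','t10'); T=cv2.cvtColor(t,cv2.COLOR_RGB2BGR)
cv2.imwrite('pics/w10a.png',np.hstack([cv2.resize(I,(400,300)),cv2.resize(T[80:230,200:400],(400,300))]))
```

```text
[ 0.58832287 -0.06214369  0.02822078] 26.525 [-2.31230937 -0.15307689  5.57971108]
```

View pics/w10a.png

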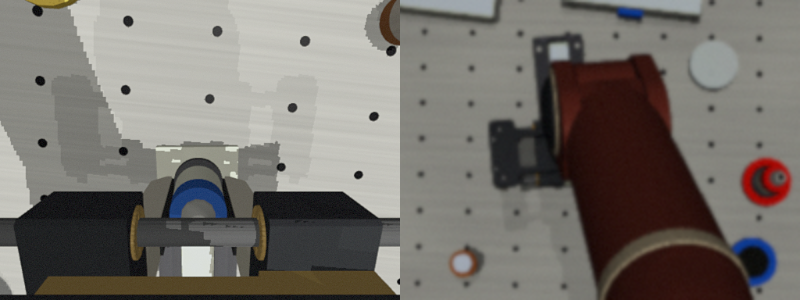

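Call:
arm_command(motion=[0,0,0,0,0,10,25,0,0,0,0,0,25,25,0,0,0,0,0,35,25,0,0,0,-3,-8,25,25,0,0,0,-10,-29,0,25,0,0,0,-14,-40,0,25,0,0,0,-15,-43,0,25,0,0,0,-14,-40,0,25,0,0,0,-12,-35,0,25,0,0,0,-8,-23,0,25,0,0,0,-3,-7,0,25,0,0,0,0,0,0,25,0,0,0,0,0,0,25])

```text
clock: 28.25
ee_pos: [0.511, -0.2849, 0.1232]
orientation: [[-0.994, -0.107, 0.0], [-0.107, 0.994, 0.001], [-0.0, 0.001, -1.0]]
force: [0.6, -0.1, -1.1]
opening: 0.0314
```

Run:
```python
from h import *
p,d,s=snap('wrist','w11'); print(s['ee_pos'],s['orientation'].round(3),s['clock'],s['opening'],s['force'],s['joints'].round(1))
pose=(s['ee_pos'],s['orientation'])
for c in('red','blue','yellow'):
  for e in blobs(p,c,amin=200): print(c,e[0].round(1),np.round(e[1],1),e[2],e[3],[onplane('wrist',*e[0],z,pose)[:2].round(4) for z in(.008,)])
```

```text
[ 0.51100055 -0.28493775  0.1231503 ] [[-0.994 -0.107  0.   ]
 [-0.107  0.994  0.001]
 [-0.     0.001 -1.   ]] 28.25 0.031379493826758316 [ 0.55690654 -0.12451928 -1.11258806] [ 34.3  36.  -11.6  98.8   9.3  46.1 114.6]
blue [ 14.  350.5] [32.  75.7] 1646.0 (0, 316, 34, 62) [array([ 0.6907, -0.4951])]
blue [253.2 259.9] [59.8 70. ] 2035.0 (216, 229, 75, 50) [array([ 0.5733, -0.2778])]
blue [251.9 146. ] [70.4 70.6] 3904.5 (217, 111, 71, 71) [array([ 0.4732, -0.2896])]
yellow [403.3 135.4] [69.8 89.1] 4782.0 (361, 99, 91, 73) [array([ 0.4517, -0.1683])]
yellow [483.2  17. ] [28.  62.4] 1152.5 (452, 0, 60, 34) [array([ 0.3593, -0.1276])]
yellow [343.3   5.1] [12.6 67.1] 535.5 (312, 0, 65, 14) [array([ 0.3625, -0.233 ])]
```

View pics/w11.png

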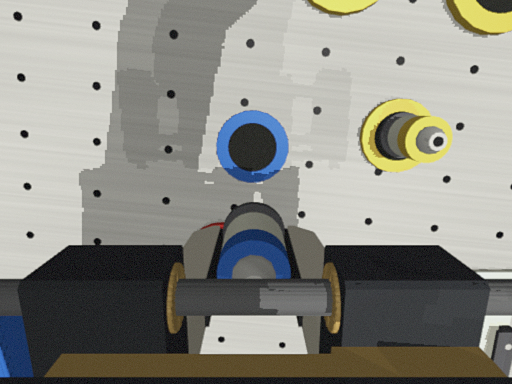

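Call:
arm_command(motion=[0,0,0,-18,-2.5,0,25,0,0,0,-20,-2.6,-15,25,0,0,0,-0.5,0,-30,25,0,0,0,0,0,-26,25,0,0,0,0,0,-12,25,0,0,0,0,0,-4,25,0,0,0,0,0,0,25,0,0,0,0,0,0,25])

```text
clock: 29.3
ee_pos: [0.4724, -0.2923, 0.037]
orientation: [[-0.995, -0.104, 0.002], [-0.104, 0.995, -0.001], [-0.001, -0.001, -1.0]]
force: [-0.3, 0.4, -0.5]
opening: 0.0317
```

Call:
arm_command(motion=[0,0,0,0,2.2,-3,25,0,0,0,0,0,-2,25,0,0,0,0,0,-1,25,0,0,0,0,0,-0.5,25,0,0,0,0,0,0,25,0,0,0,0,0,0,25])

```text
clock: 30.05
ee_pos: [0.4716, -0.2898, 0.0302]
orientation: [[-0.995, -0.104, -0.0], [-0.104, 0.995, -0.0], [0.0, -0.0, -1.0]]
force: [-2.0, 1.0, 6.5]
opening: 0.0316
```

Call:
arm_command(motion=[0,0,0,0.8,0,0.3,25,0,0,0,0,0,0,25,0,0,0,0,0,0,93,0,0,0,0,0,0,93,0,0,0,0,0,0,93,0,0,0,0,0,40,93,0,0,0,0,0,55,93,0,0,0,0,0,40,93,0,0,0,0,0,20,93,0,0,0,0,0,0,93,0,0,0,0,0,0,93])

```text
clock: 31.42
ee_pos: [0.4718, -0.2895, 0.1837]
orientation: [[-0.995, -0.104, -0.002], [-0.104, 0.995, 0.001], [0.002, 0.001, -1.0]]
force: [-1.5, 0.6, -0.3]
opening: 0.0928
```

Run:
```python
from h import *
p,d,s=snap('wrist','w12'); print(s['ee_pos'],s['clock'],s['opening'],s['force'])
pose=(s['ee_pos'],s['orientation'])
for c in('red','blue'):
  for e in blobs(p,c,amin=200): print(c,e[0].round(1),np.round(e[1],1),e[2],e[3],[onplane('wrist',*e[0],z,pose)[:2].round(4) for z in(.008,)])
I=cv2.imread('pics/w12.png'); cv2.imwrite('pics/w12a.png',cv2.resize(I[120:240,190:320],None,fx=5,fy=5,interpolation=2))
```

```text
[ 0.47176648 -0.28952986  0.18373345] 31.425 0.09281922233168317 [-1.46389734  0.5712912  -0.34138157]
red [227.3 260.9] [40.8 56.1] 1709.5 (201, 239, 54, 41) [array([ 0.5659, -0.3073])]
blue [ 10.5 223. ] [23.7 91.3] 1113.5 (0, 167, 30, 78) [array([ 0.5462, -0.5372])]
blue [252.3 178.9] [55.8 56.5] 2473.0 (224, 151, 57, 58) [array([ 0.4732, -0.2897])]
```

View pics/w12a.png

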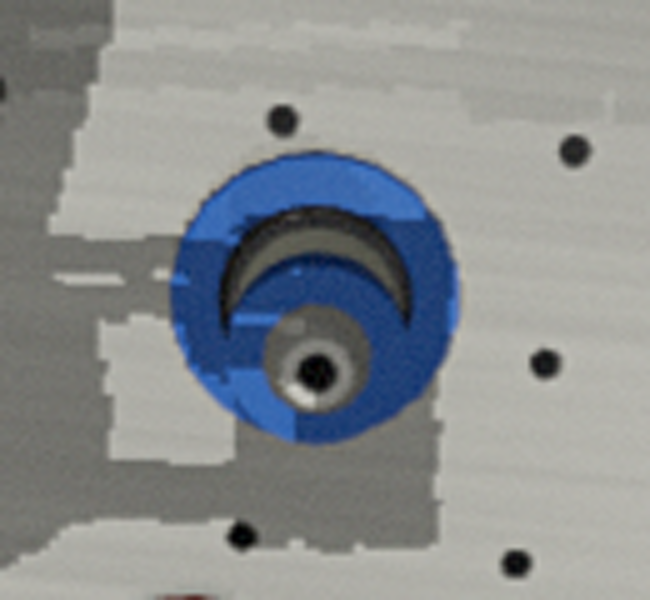

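Call:
arm_command(motion=[0,0,-0.1,-5,20,30,93,0,0,-0.1,-5,40,30,93,0,0,-0.1,-5,45,10,93,0,0,-0.1,-5,45,0,93,0,0,-0.1,-5,45,0,93,0,0,-0.1,0,45,0,93,0,0,-0.1,0,45,0,93,0,0,-0.1,0,45,0,93,0,0,-0.1,0,45,0,93,0,0,-0.1,-5,45,0,93,0,0,-0.1,-5,45,0,93,0,0,-0.1,-5,45,0,93,0,0,-0.1,-10,45,0,93,0,0,-0.1,-10,45,0,93,0,0,0,-10,45,0,93,0,0,0,-10,45,0,93,0,0,0,-10,45,0,93,0,0,0,0,0,0,93,0,0,0,0,0,0,93])

```text
clock: 33.85
ee_pos: [0.3827, 0.4439, 0.2535]
orientation: [[-0.271, 0.962, -0.001], [0.962, 0.271, -0.003], [-0.003, -0.002, -1.0]]
force: [-0.8, -0.6, -0.1]
opening: 0.0927
```

Run:
```python
from h import *
z=np.load('pics/w12.npz');pose=(z['pos'],z['R']); print('blue tip',onplane('wrist',253.2,194.4,.074,pose))
s=monitor.read_state();print(s['clock'],s['ee_pos'])
snap('top','t12');snap('side','s12')
I=cv2.imread('pics/t12.png'); cv2.imwrite('pics/t12a.png',cv2.resize(I[90:290,100:400],None,fx=2.6,fy=2.6,interpolation=2))
I=cv2.imread('pics/s12.png'); cv2.imwrite('pics/s12a.png',cv2.resize(I[120:340,150:420],None,fx=2.6,fy=2.6,interpolation=2))
```

```text
blue tip [ 0.47298883 -0.28999997  0.074     ]
33.85 [0.3826575  0.44392118 0.25347125]
```

View pics/t12a.png

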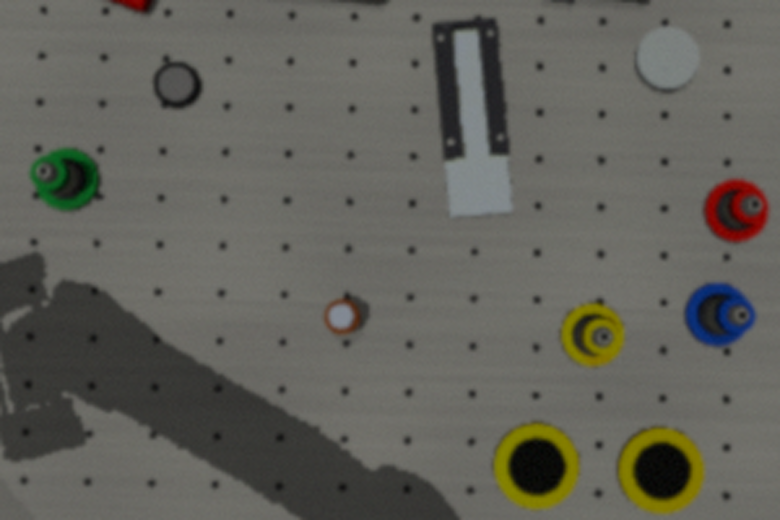

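View pics/s12a.png

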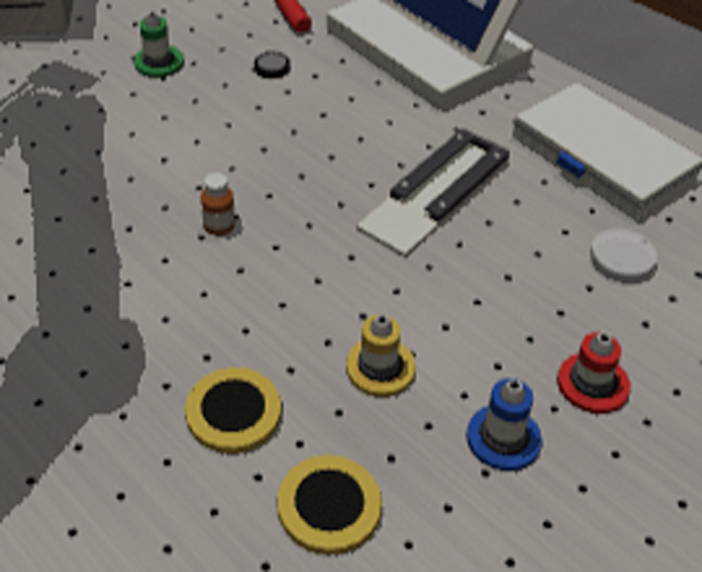

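Run:
```python
from h import *
p=np.load('pics/top0.npz')['p']
pads={c:onplane('top',*[e for e in blobs(p,c) if 400<e[2]<500][0][0],.008)[:2] for c in HUE}
spads={'red':(378,266.9),'blue':(343.5,287.7),'green':(150+159/2.6,120+60.5/2.6),'yellow':(150+381/2.6,120+365.5/2.6)}
tt={'green':(45,171,.07),'yellow':(602,337,.066),'red':(753,205,.062),'blue':(740,315,.074)}
ss={'green':(152,18),'yellow':(381,321),'red':(604,338),'blue':(515,384)}
for c,(u,v,h) in tt.items():
    a=onplane('top',100+u/2.6,90+v/2.6,h)[:2]-pads[c]
    b=onplane('side',150+ss[c][0]/2.6,120+ss[c][1]/2.6,h)[:2]-onplane('side',*spads[c],.008)[:2]
    print(c,'top off',(a*1000).round(1),'side off',(b*1000).round(1))
```

```text
green top off [-2.5 -1.2] side off [-3.6 -1.2]
yellow top off [-2.6  1.9] side off [-1.7  2.5]
red top off [-2.4  2. ] side off [1.8 2.8]
blue top off [-2.4  0.2] side off [1.9 1.1]
```

Run:
```python
from h import *
t=[]
for n in('w3','w6','w8','w12'):
    I=cv2.imread(f'pics/{n}.png'); c=cv2.resize(I[145:210,222:290],None,fx=6,fy=6,interpolation=cv2.INTER_CUBIC)[:,:]
    c=np.clip(255*(c/255.)**.55,0,255).astype(np.uint8); t.append(cv2.resize(c,(400,300*0+382)))
g=np.vstack([np.hstack(t[:2]),np.hstack(t[2:])])
g=cv2.resize(g,(628,600)); cv2.imwrite('pics/zz.png',g)
```

```text
(no output)
```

View pics/zz.png

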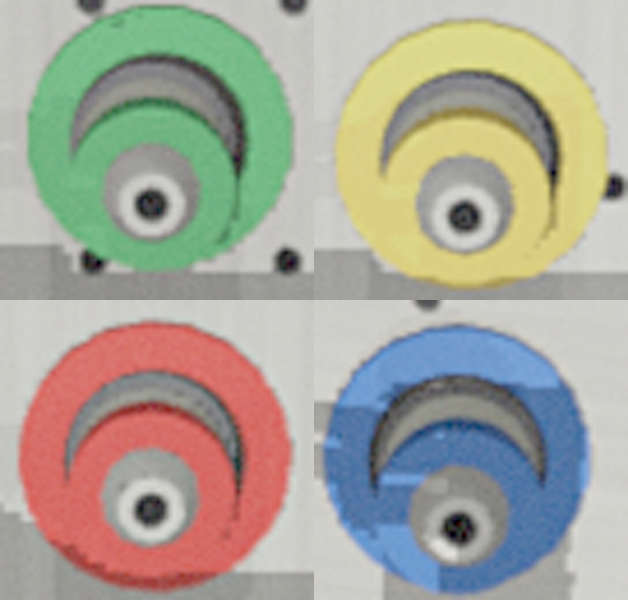

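The objectives are all upright and the bottle is untouched. Green and yellow sit about 1.5–2 mm off in x. There is plenty of time, so I'll regrip and re-centre both.

Call:
arm_command(motion=[0,0,-0.046,20,-11,0,93,0,0,-0.046,40,-22,-10,93,0,0,-0.046,45,-26,-20,93,0,0,-0.046,45,-26,-20,93,0,0,-0.046,36,-20,-20,93,0,0,-0.045,20,-10,-15,93,0,0,0,0,0,0,93,0,0,0,0,0,0,93,0,0,0,0,0,0,93])

```text
clock: 35.08
ee_pos: [0.5872, 0.3325, 0.1713]
orientation: [[-0.004, 1.0, 0.001], [1.0, 0.004, 0.002], [0.002, 0.001, -1.0]]
force: [1.1, -0.2, 1.2]
opening: 0.0932
```

Call:
arm_command(motion=[0,0,-0.003,1.4,-3,-30,93,0,0,0,0,0,-45,93,0,0,0,0,0,-40,80,0,0,0,0,0,-21,70,0,0,0,0,0,-8,60,0,0,0,0,0,-2,60,0,0,0,0,0,0,60,0,0,0,0,0,0,60])

```text
clock: 36.08
ee_pos: [0.5906, 0.3276, 0.0252]
orientation: [[0.003, 1.0, 0.002], [1.0, -0.003, 0.001], [0.001, 0.002, -1.0]]
force: [-0.9, -0.6, 0.1]
opening: 0.0601
```

Call:
arm_command(motion=[0,0,0,-2,1.5,0,60,0,0,0,0,0,0,50,0,0,0,0,0,0,25,0,0,0,0,0,0,25,0,0,0,0,0,0,25,0,0,0,0,0,0,25,0,0,0,0,0,0,25])

```text
clock: 36.95
ee_pos: [0.588, 0.3285, 0.0239]
orientation: [[0.003, 1.0, 0.0], [1.0, -0.003, -0.0], [-0.0, 0.0, -1.0]]
force: [0.1, -0.8, -0.6]
opening: 0.0317
```

Call:
arm_command(motion=[0,0,0,0,0,2,25,0,0,0,2,0,0,25,0,0,0,0,0,0,25,0,0,0,0,0,0,25,0,0,0,0,0,0,25])

```text
clock: 37.58
ee_pos: [0.5898, 0.3286, 0.0259]
orientation: [[0.003, 1.0, -0.0], [1.0, -0.003, -0.0], [-0.0, -0.0, -1.0]]
force: [1.0, -0.4, -1.0]
opening: 0.0316
```

Call:
arm_command(motion=[0,0,0,0,0,-1,25,0,0,0,0,0,-1,25,0,0,0,0,0,-0.3,25,0,0,0,0,0,0,25,0,0,0,0,0,0,25,0,0,0,0,0,0,93,0,0,0,0,0,0,93,0,0,0,0,0,0,93,0,0,0,0,0,40,93,0,0,0,0,0,55,93,0,0,0,0,0,45,93,0,0,0,0,0,20,93,0,0,0,0,0,0,93,0,0,0,0,0,0,93])

```text
clock: 39.33
ee_pos: [0.5891, 0.3281, 0.1821]
orientation: [[0.003, 1.0, -0.002], [1.0, -0.003, -0.001], [-0.001, -0.002, -1.0]]
force: [0.2, -0.8, -0.3]
opening: 0.0928
```

Run:
```python
from h import *
p,d,s=snap('wrist','w13'); print(s['ee_pos'],s['clock'],s['opening'],s['force'])
I=cv2.imread('pics/w13.png'); c=cv2.resize(I[145:210,222:290],None,fx=8,fy=8,interpolation=2); cv2.imwrite('pics/w13a.png',(255*(c/255.)**.55).astype(np.uint8))
```

```text
[0.58910031 0.32811873 0.18209962] 39.325 0.09281835417727767 [ 0.18533404 -0.849604   -0.28516793]
```

View pics/w13a.png

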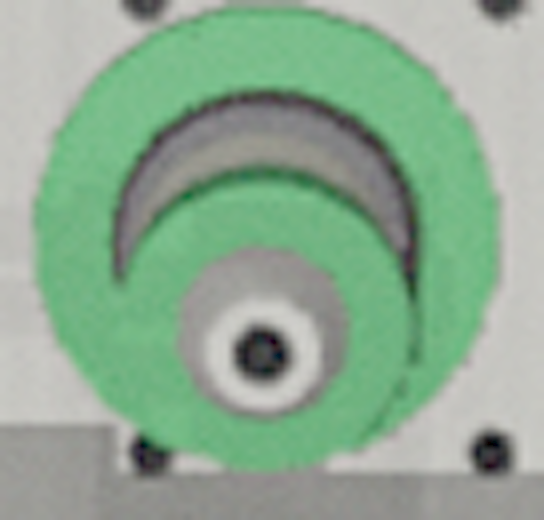

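Green is now centred, with a thin black gap on both sides. Now yellow.

Call:
arm_command(motion=[0,0,0,-6,-20,0,93,0,0,0,-10,-40,0,93,0,0,0,-14,-50,0,93,0,0,0,-14,-50,0,93,0,0,0,-14,-50,0,93,0,0,0,-14,-50,0,93,0,0,0,-14,-50,0,93,0,0,0,-14,-50,0,93,0,0,0,-13,-50,0,93,0,0,0,-12,-45,0,93,0,0,0,-9,-30,0,93,0,0,0,-3.5,-14,0,93,0,0,0,0,0,0,93,0,0,0,0,0,0,93,0,0,0,0,0,0,93])

```text
clock: 41.25
ee_pos: [0.4529, -0.1687, 0.1836]
orientation: [[-0.0, 1.0, 0.0], [1.0, 0.0, 0.001], [0.001, 0.0, -1.0]]
force: [-0.2, 0.4, -0.0]
opening: 0.0931
```

Call:
arm_command(motion=[0,0,0,-1.7,-1.5,-30,93,0,0,0,0,0,-45,93,0,0,0,0,0,-45,80,0,0,0,0,0,-27,70,0,0,0,0,0,-9,60,0,0,0,0,0,-3,60,0,0,0,0,0,0,60,0,0,0,0,0,0,60,0,0,0,0,0,0,60])

```text
clock: 42.38
ee_pos: [0.4511, -0.1721, 0.0253]
orientation: [[0.003, 1.0, 0.001], [1.0, -0.003, -0.0], [-0.0, 0.001, -1.0]]
force: [0.1, -0.1, -0.8]
opening: 0.06
```

Call:
arm_command(motion=[0,0,0,0,0.5,0,50,0,0,0,0,0,0,25,0,0,0,0,0,0,25,0,0,0,0,0,0,25,0,0,0,0,0,0,25,0,0,0,0,0,0,25,0,0,0,0,0,2,25,0,0,0,1.8,0,0,25,0,0,0,0,0,0,25,0,0,0,0,0,0,25])

```text
clock: 43.62
ee_pos: [0.4524, -0.1713, 0.0266]
orientation: [[0.003, 1.0, -0.0], [1.0, -0.003, 0.0], [0.0, -0.0, -1.0]]
force: [0.9, -1.0, -1.5]
opening: 0.0317
```

Call:
arm_command(motion=[0,0,0,0,0,-1,25,0,0,0,0,0,-1,25,0,0,0,0,0,-0.3,25,0,0,0,0,0,0,25,0,0,0,0,0,0,25,0,0,0,0,0,0,93,0,0,0,0,0,0,93,0,0,0,0,0,0,93,0,0,0,0,0,40,93,0,0,0,0,0,55,93,0,0,0,0,0,45,93,0,0,0,0,0,20,93,0,0,0,0,0,0,93,0,0,0,0,0,0,93])

```text
clock: 45.38
ee_pos: [0.4517, -0.1711, 0.1832]
orientation: [[0.003, 1.0, -0.002], [1.0, -0.003, 0.001], [0.001, -0.002, -1.0]]
force: [-0.7, 0.2, -0.2]
opening: 0.0928
```

Run:
```python
from h import *
p,d,s=snap('wrist','w14'); print(s['ee_pos'],s['clock'],s['opening'],s['force'])
I=cv2.imread('pics/w14.png'); c=cv2.resize(I[145:215,222:290],None,fx=6,fy=6,interpolation=2); c=(255*(c/255.)**.55).astype(np.uint8)
snap('side','s14'); J=cv2.imread('pics/s14.png'); cv2.imwrite('pics/w14a.png',np.hstack([c[:384],cv2.resize(J,(390,292)).copy() if 0 else np.pad(cv2.resize(J,(390,292)),((0,92),(0,0),(0,0)))]))
```

```text
[ 0.45167845 -0.17110425  0.18323327] 45.375 0.09281292305157483 [-0.71533609  0.21460561 -0.22136491]
```

View pics/w14a.png

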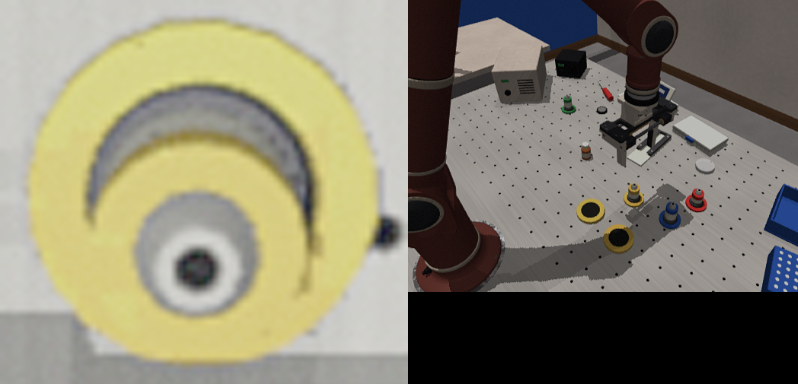

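Yellow is centred, and the side view shows all four objectives upright on their pads. The robot is clear and the gripper is empty, so I'm handing in.

```bash
python3 -c "
from rig import env,monitor
print(env.finish_job(), monitor.read_state()['clock'])"
```

```text
the job is handed in; nothing more can be done
the job is handed in; nothing more can be done
```

All four objectives are parked upright on the pads matching their rings, and the job is handed in. The clock stood at about 45 s of the 109 s allowed. I slid the blue one to about +60 mm on the track's open deck before lifting it. Yellow went on the smallest of the three yellow pads.

- **Re-centring:** After the first placing, green and yellow were about 1.5–2 mm off centre in x. I regripped each one, lifted it 2 mm and moved it back. The close-up views then showed the black circle on both sides of the green flange and only a thin strip, mainly on the right, for yellow.
- **Last checks:** The final wrist view and side picture show the gripper empty and clear, and all four objectives standing. The bottle stands where it was, judged by eye. Force readings at the end of each move never went above about 6.5 N, all of them at gripping or set-down.
- **Disagreements:** The top and side cameras put the objectives' tips 2–3 mm off the pad centres in places. They disagreed with each other in sign for red and blue in x, so I put this down to the stated calibration error. I trusted the wrist close-ups, which put red within about 1 mm and showed no visible offset for blue, and left both as placed. I did not repeat the top and side offset check after re-centring.

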